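# Take the keyhole bracket off the sloped rack and lay it in the tray

## Task

The bracket hangs by its two keyhole slots on headed studs of the sloped rack. Without gripping it, push it up the slope until the stud heads stand in the wide ends of the slots; only then take it by its upright fin, lift it off the studs and lower it flat, fin up, into the steel tray, setting it down before you let go. Leave the other things on the bench alone.

Things in the scene. Friction and masses are not known exactly. Their poses are not given: they have to be found in the camera images.
- fin (a point): Grip point of the loose bare-aluminium bracket (0.45 kg): plate 150 (x) by 130 (y) by 8 mm with an upright fin in its middle, 70 mm long (x), 10 thick (y), 55 high above the plate. The point is mid-length and mid-thickness of the fin, 35 mm above the plate's top face (43 above its underside). x runs up the slope along the slots, z along the fin away from the plate.
- low_edge (a point): Middle of the bracket's lower edge face (the place to push), halfway through the plate's 8 mm; 75 mm down the slope from the fin's middle, 39 mm below the fin point. Same axes as the fin. The plate lies on two rails, so its underside is 12 mm off the rack's board; between the rails the board is bare. Sliding it takes 4 to 14 N; at the stop it rises further.
- wide_end (a point): Centre, on the plate's top face, of the wide end of the +y slot (eight-sided, 27 mm across); the other is 80 mm away along -y. From it a 13 mm wide slot runs 40 mm up the slope (+x) to the narrow end's centre. At the start the stud stands in the slot 28 to 40 mm from this point, unknown where; friction holds the plate where it is left.
- rack: Fixed rack: plywood board 260 (x, up the slope) by 200 by 12 mm on green legs, tilted 0.26 rad. Origin in the middle of its top face, 60 mm above the bench; z out of the board. Two rails along x (24 wide, 12 high, at y = -40, +40 mm, place along x unknown) carry one stud each, described under rack_top.
- rack_top (a point): Point on the board's top face near its upper edge, 120 mm up the slope from the rack's origin. Each stud has a 10 mm shank and a 20 mm head, its top 7.5 mm above the plate. Pushed up as far as it goes, the bracket stops with the shanks 8.5 mm past the wide ends' centres and the heads still overlapping: ease it 8.5 mm back down (3.5 mm either way is free) to lift it off.
- tray: Fixed open steel tray, 250 (x) by 220 (y) by 30 mm high outside, walls and floor 5 mm. Origin under its centre, on the bench.
- caster: Bystander: loose caster wheel with a mounting plate, 88 mm high, standing on the bench beyond the work; origin at its foot.
- can: Bystander: loose grey can, 66 mm diameter, 120 mm high, at the left; origin at its foot.
- offcut: Bystander: loose piece of dark steel channel, 100 by 40 by 40 mm, nearest the robot; origin under its centre.
Not all that is in view belongs to the job. Of the things that look like the part that bears fin, the largest one is meant.

How it is judged (in metres and radians):
On the way, in this order (a step that is already met when the one before it is completed fails the run):
1. the bracket has been slid more than 20 mm up the slope, still on the rack (distance of fin from where it was at the start of the episode above 0.02 m and z of fin in the frame of rack below 0.065 m and angle between fin's own z axis and vertical above 0.15 rad), for 0.1 s.
2. the bracket is lifted clear of the studs (z of fin in the frame of rack above 0.08 m), for 0.1 s.
3. the bracket rests flat in the tray while still held (contact force between the fingers and bracket above 0.5 N and contact force between bracket and tray above 0.3 N and z of fin in the frame of tray below 0.06 m and horizontal distance between fin and tray below 0.06 m), for 0.05 s.
At the end, for the whole second after the job is handed in: The bracket lies flat on the tray's floor (within 0.08 rad), fin up, its fin within 60 mm of the tray's centre, released and at rest (angle between fin's own z axis and vertical below 0.08 rad and horizontal distance between fin and tray below 0.06 m and z of fin in the frame of tray between 0.043 and 0.053 m and linear speed of bracket below 0.02 m/s and contact force between the fingers and bracket below 0.1 N); the robot touches nothing.
It fails at once if the fin is gripped before the bracket has been pushed 18 mm along (distance of fin from where it was at the start of the episode below 0.018 m and distance between the grasp point and fin below 0.035 m and contact force between the fingers and bracket above 0.5 N).
It fails at once if the caster wheel is disturbed (distance of caster from where it was at the start of the episode above 0.02 m).
It fails at once if the can is disturbed (distance of can from where it was at the start of the episode above 0.02 m).
It fails at once if the offcut is disturbed (distance of offcut from where it was at the start of the episode above 0.02 m).
It also fails if it takes over 54 s, if anything falls off the work surface, if the arm or the gripper's body presses on something with over 40 N, if the wrist force passes 120 N, or if a joint passes its speed limit or range.

## Robot

A 7-joint arm with a two-finger parallel gripper is mounted at the origin on the work surface. World frame = base frame: x ahead of the robot, y to its left, z up, the work surface at z = 0. Lengths are in m, angles in degrees, forces in N, time in s.
With the tool pointing down it reaches from about 0.425 to 0.875 m from the base axis. Payload 4.7 kg.
Tool frame: the origin (TCP) lies on the centre line of the jaws, within the pads' length; the fingertips stand 8 mm ahead of it and the grasp point (between the pads) lies 11 mm behind it; z points along the fingers, x is the direction in which the jaws open and shut, and the axes are right-handed (so a half turn about z gives the same grasp; the last joint's range is limited). The gripper opens to 87 mm and grips with 3 to 60 N. Pads are 19 mm wide; open, the fingers measure 117 mm over their backs; the gripper's body (75 mm by 190 mm) begins 51 mm behind the grasp point.
Start: joints at [-74.536, 18.392, -4.016, 83.108, 1.295, 78.541, -3.26], TCP at [0.164, 0.629, 0.231] pointing down, gripper open.
Joint ranges: [-163.93, 163.93], [-17.29, 119.83], [-79.2, 71.16], [3.27, 140.29], [-89.18, 269.18], [5.43, 117.66], [-154.24, 154.24]. Speed limits (degrees/s): [147.25, 147.25, 180, 180, 180, 180, 180].

## Interface

Orientations are given as [roll, pitch, yaw] about the fixed x, y, z axes, in that order (R = Rz(yaw) Ry(pitch) Rx(roll)).
In Python, from cell import telemetry, read_camera, get_calibration, sign_off gives the robot as it stands. The module is installed in compiled form; this text tells all that it offers.
- The arm moves only by the tool carry_out, never from a script. Its arguments are lists of equal length, an entry for each row: "translation": the shift along the tool's x, y, z in cm, a list of three; "turn": the turn about the tool's z in rad; "gripper": the opening, from 0 (shut) to 1 (fully open). In form: {"translation": [[dx, dy, dz], ...], "turn": [turn, ...], "gripper": [gripper, ...]}. A call has 1 to 5 rows; each row is the pose to reach, as a shift and turn from the pose commanded when the call began, along the tool's axes at that moment; what a row does not reach only later rows make up. A row lasts 1/8 s, in which the tool goes at most 62.5 mm and 10.7 degrees, less where a joint would pass 70% of its speed; a pose out of reach is approached as far as the arm can. A call with a gripper value outside its range is refused whole. The fingers move at their own pace and stop on an object; "squeeze" is the grip in N (left out, the last holds). Time passes only in rows, so rows that repeat a pose let the fingers close. It gives the time, the measured TCP pose, the force and the opening at its end, in the units of the state.
- telemetry.get_obs(): the state, without advancing time (a new reading comes with each control period).
- read_camera(name): name is "side" or "top"; returns the picture (480x640x3 uint8, red, green, blue); there is no depth.
- get_calibration(name): a dict with "fx", "fy", "cx", "cy" (pixels), "R" (3x3) and "t" (3): a world point X has camera coordinates R X + t. Camera axes: x right, y down, z forward; pixel columns grow to the right and rows downward; lengths in m; the calibration is good to about 2 mm. A picture is of the moment at which its call begins. get_calibration takes no time and is no camera call.
- sign_off(): hands the job in, once; it reports no verdict.
The state is a dict: "time_s": time; "qpos": joint angles; "joint_velocities": joint speeds; "effort": joint torques, N m; "tool_pos": TCP position; "tool_rot": TCP orientation; "force": force on the tool from outside, world axes, zero at the start; "wrist_torque": the same for the moment, N m; "grip_width": finger opening in m.
Only numpy, scipy, OpenCV 4.12 (cv2) and the standard library are available. Lean on these libraries where they do the work, as an engineer would, in place of code of your own. Each camera call takes 0.05 s, during which the arm holds its last target.

## Working session

There is one attempt and no reset: what is moved stays moved. The work goes in short steps, Python scripts to look and compute and a tool call to move; the robot and the scene stay as the last step left them, time stands still between calls to the robot, and variables do not carry over. Pictures are saved under pics/ and viewed, and the job is handed in when it is done.

Besides the shell and the picture viewer there is one more tool, called after "Emit:" in YAML: its name, and indented under it one key for each argument. carry_out: Moves the arm, as the interface text tells. Its arguments: {"type":"object","properties":{"translation":{"type":"array","items":{"type":"array","items":{"type":"number"}}},"turn":{"type":"array","items":{"type":"number"}},"gripper":{"type":"array","items":{"type":"number"}},"squeeze":{"type":"number"}},"required":["translation","turn","gripper"]}

```bash
mkdir -p pics; python3 - <<'E'
from cell import telemetry, read_camera, get_calibration
import cv2,json
for n in("side","top"):
    im=read_camera(n); cv2.imwrite(f"pics/{n}0.png",im[:,:,::-1])
    print(n,get_calibration(n))
o=telemetry.get_obs();print(o)
E
```

```text
side {'fx': 593.9640992446017, 'fy': 593.9640992446017, 'cx': 319.8299648941016, 'cy': 256.9860995347472, 'R': array([[ 0.85816463, -0.513103  , -0.01669637],
       [-0.29617971, -0.46827205, -0.83246554],
       [ 0.41932212,  0.71933761, -0.55382521]]), 't': array([-0.41666   ,  0.28079827,  0.90417616])}
top {'fx': 440.6904880606531, 'fy': 440.6904880606531, 'cx': 307.9603425018275, 'cy': 233.20152307876768, 'R': array([[-0.02636804, -0.99947572,  0.0187887 ],
       [-0.99537177,  0.02451301, -0.09292012],
       [ 0.09241083, -0.02115186, -0.99549628]]), 't': array([0.10361218, 0.52881559, 0.90751222])}
{'time_s': 0.1, 'qpos': array([-74.53448104,  18.43618408,  -4.0170754 ,  83.16879724,
         1.29275267,  78.53963505,  -3.2612006 ]), 'joint_velocities': array([-0.09770837, -0.10300809,  0.01841638, -0.06911282,  0.02835205,
        0.04212027,  0.03283038]), 'effort': array([ 1.93065516e-04, -4.92569339e+01, -4.05326849e-01, -3.13397670e+01,
       -6.39583077e-02,  3.95391241e-02,  7.57368252e-05]), 'tool_pos': array([0.16437304, 0.62837409, 0.22954776]), 'tool_rot': array([1.79997265e+02, 9.95030804e-02, 7.53439090e+01]), 'force': array([-0.36639448,  0.2755591 ,  0.77805367]), 'wrist_torque': array([ 0.05400291, -0.01480456, -0.00978787]), 'grip_width': 0.08707052154819074}
```

View pics/side0.png

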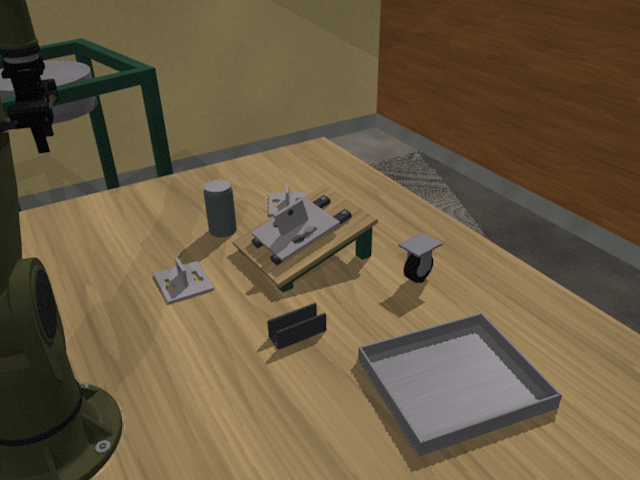

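View pics/top0.png

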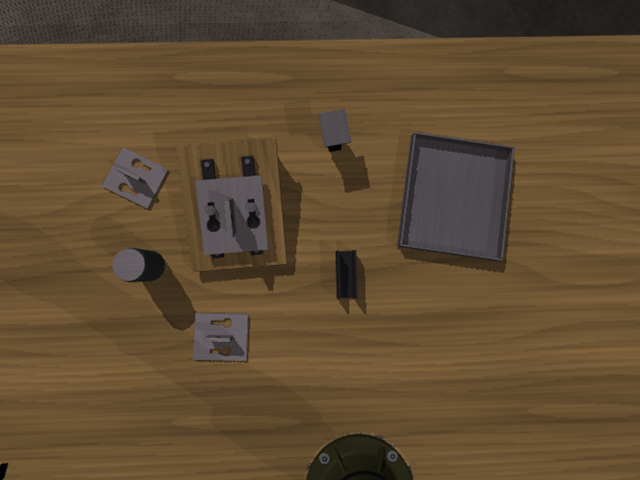

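```bash
python3 - <<'E'
import cv2
t=cv2.imread("pics/top0.png");s=cv2.imread("pics/side0.png")
cv2.imwrite("pics/t0z.png",cv2.resize(t[130:280,170:300],None,fx=4,fy=4,interpolation=cv2.INTER_CUBIC)[:600])
cv2.imwrite("pics/s0z.png",cv2.resize(s[175:295,230:385],None,fx=5,fy=5,interpolation=cv2.INTER_CUBIC)[:600])
E
```

```text
(no output)
```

View pics/t0z.png

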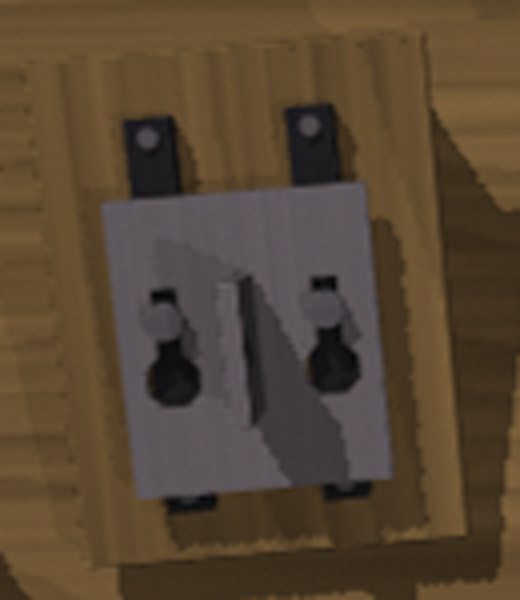

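View pics/s0z.png

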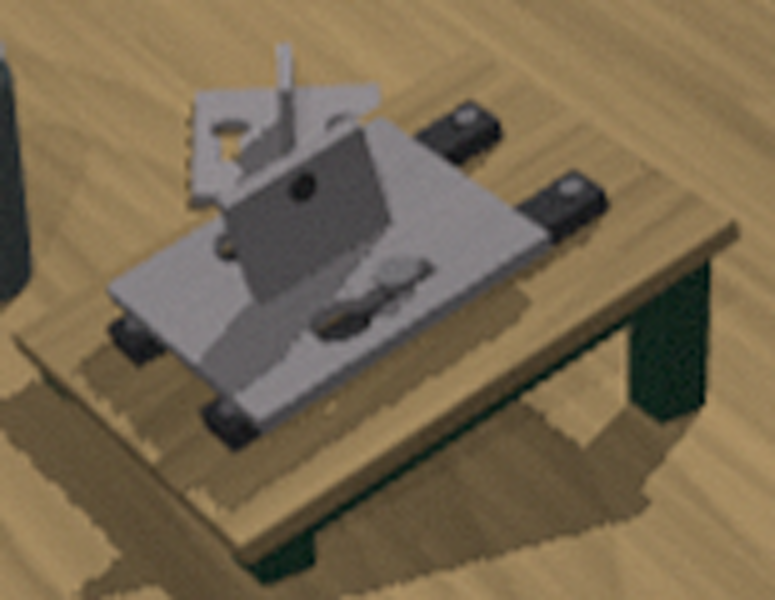

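```bash
cat > h.py <<'E'
import numpy as np, cv2
from cell import get_calibration
C={n:get_calibration(n) for n in("side","top")}
def P(n):
    c=C[n];K=np.array([[c['fx'],0,c['cx']],[0,c['fy'],c['cy']],[0,0,1]]);return K@np.c_[c['R'],c['t']]
def tri(t,s):
    X=cv2.triangulatePoints(P('top'),P('side'),np.array(t,float).T,np.array(s,float).T);return (X[:3]/X[3]).T
def ray(n,uv,z=None,plane=None):
    c=C[n];o=-c['R'].T@c['t'];d=c['R'].T@np.array([(uv[0]-c['cx'])/c['fx'],(uv[1]-c['cy'])/c['fy'],1])
    if plane is None: p0,nn=np.array([0,0,z]),np.array([0,0,1.])
    else: p0,nn=plane
    return o+d*((p0-o)@nn)/(d@nn)
def proj(n,X):
    v=P(n)@np.r_[X,1];return v[:2]/v[2]
E
python3 - <<'E'
from h import *
np.set_printoptions(precision=4,suppress=True)
tz=lambda a:[(u/4+170-.4,v/4+130-.4) for u,v in a]
sz=lambda a:[(u/5+230-.4,v/5+175-.4) for u,v in a]
X=tri(tz([(103,203),(362,182),(392,478),(138,498)]),sz([(380,122),(550,238),(258,420),(108,290)]))
print("plate UL UR LR LL\n",X, X.mean(0)); 
for i in range(4): print(np.linalg.norm(X[i]-X[(i+1)%4]))
B=tri(tz([(422,33),(465,535),(95,565)]),sz([(737,228),(240,550),(15,338)]));print("board UR LR LL\n",B,np.linalg.norm(B[0]-B[1]),np.linalg.norm(B[1]-B[2]), "centre",(B[0]+B[2])/2)
d=(X[0]+X[1]-X[2]-X[3])/2;print("plate yaw",np.degrees(np.arctan2(d[1],d[0])),"tilt",np.arctan2(d[2],np.hypot(*d[:2])))
d=B[0]-B[1];print("board yaw",np.degrees(np.arctan2(d[1],d[0])),"tilt",np.arctan2(d[2],np.hypot(*d[:2])))
w=tri(tz([(334,364)]),sz([(342,322)]));h=tri(tz([(324,307)]),sz([(403,270)]));print("wide,head",w,h)
E
```

```text
plate UL UR LR LL
 [[0.6348 0.3098 0.0944]
 [0.6438 0.1822 0.0937]
 [0.4984 0.173  0.0587]
 [0.4918 0.3013 0.0567]] [0.5672 0.2416 0.0759]
0.12790709474442072
0.14988421580911201
0.12846183723031138
0.14818266090625254
board UR LR LL
 [[0.7191 0.1516 0.0901]
 [0.4696 0.1377 0.0265]
 [0.4581 0.3303 0.028 ]] 0.25784332422649 0.19292238509309967 centre [0.5886 0.241  0.059 ]
plate yaw 3.503997110821321 tilt 0.24633941533416767
board yaw 3.1941980935373437 tilt 0.24913505959327434
wide,head [[0.5542 0.2006 0.0725]] [[0.5833 0.2024 0.0873]]
```

```bash
cat >> h.py <<'E'
tau=0.26; psi=np.radians(3.4)
ex=np.array([np.cos(psi)*np.cos(tau),np.sin(psi)*np.cos(tau),np.sin(tau)])
ey=np.array([-np.sin(psi),np.cos(psi),0]);ez=np.cross(ex,ey)
O=np.array([0.588,0.2415,0.06])
def onplane(n,uv,h):  # local rack coords
    X=ray(n,uv,plane=(O+ez*h,ez));d=X-O
    return np.array([d@ex,d@ey,d@ez])*1000
E
python3 - <<'E'
from h import *
np.set_printoptions(precision=1,suppress=True)
tz=lambda a:[(u/4+170-.4,v/4+130-.4) for u,v in a]
sz=lambda a:[(u/5+230-.4,v/5+175-.4) for u,v in a]
def show(name,n,pts,h): print(name,n,[onplane(n,p,h) for p in pts])
show("board","top",tz([(422,33),(465,535),(95,565)]),0)
show("board","side",sz([(737,228),(240,550),(15,338)]),0)
show("plate UL UR LR LL","top",tz([(103,203),(362,182),(392,478),(138,498)]),.02)
show("plate","side",sz([(380,122),(550,238),(258,420),(108,290)]),.02)
show("wide L R","top",tz([(173,378),(334,364)]),.02)
show("head L R","top",tz([(161,321),(324,307)]),.0275)
show("wide R","side",sz([(342,322)]),.02); show("head R","side",sz([(403,270)]),.0275)
show("rail bottom","top",tz([(345,492)]),.012)
E
```

```text
board top [array([128., -97.,   0.]), array([-129.4,  -96.2,   -0. ]), array([-128.5,   96.5,    0. ])]
board side [array([ 127.5, -101.2,    0. ]), array([-128.5,  -97.3,    0. ]), array([-128.2,   97.8,   -0. ])]
plate UL UR LR LL top [array([57.5, 65.7, 20. ]), array([ 57.6, -61.7,  20. ]), array([-91.9, -62.5,  20. ]), array([-91.1,  66. ,  20. ])]
plate side [array([58.3, 65.4, 20. ]), array([ 59.4, -64. ,  20. ]), array([-89.4, -60.1,  20. ]), array([-89.6,  65.8,  20. ])]
wide L R top [array([-31.7,  41.5,  20. ]), array([-31.3, -39. ,  20. ])]
head L R top [array([-2. , 42.8, 27.5]), array([ -1.7, -37.7,  27.5])]
wide R side [array([-31.4, -37. ,  20. ])]
head R side [array([  1.5, -38.8,  27.5])]
rail bottom top [array([-98.7, -37.4,  12. ])]
```

```bash
cat >> h.py <<'E'
from scipy.spatial.transform import Rotation as Ro
def need(target,yaw=93.4,verbose=True):
    from cell import telemetry
    o=telemetry.get_obs();R=Ro.from_euler('xyz',o['tool_rot'],degrees=True).as_matrix()
    d=R.T@(np.array(target)-o['tool_pos'])*100
    x=R[:,0];cy=np.degrees(np.arctan2(x[1],x[0]))
    print("t %.2f pos %s rot %s F %s w %.4f"%(o['time_s'],np.round(o['tool_pos'],4),np.round(o['tool_rot'],2),np.round(o['force'],1),o['grip_width']))
    print("shift cm",np.round(d,2),"turn rad",round(-np.radians((yaw-cy+180)%360-180),3))
def loc(x,y,z): return O+ex*x/1000+ey*y/1000+ez*z/1000
exh=np.array([np.cos(psi),np.sin(psi),0])
E
python3 - <<'E'
from h import *
c=loc(-91.5,1.7,20);print("corner",c)
contact=c-exh*.0095+np.array([0,0,-.0045+.008]);print("TCP contact",contact)
pre=contact-exh*.025;print("pre",pre)
hi=pre.copy();hi[2]=0.2;need(hi)
print("can",ray('top',(130,265),.12),"offcut",ray('top',(346,275),.04),"tray",ray('top',(457,198),.03))
E
```

```text
corner [0.49449758 0.23764793 0.05580493]
TCP contact [0.4850143  0.23708452 0.05930493]
pre [0.4600583  0.23560186 0.05930493]
t 0.10 pos [0.1644 0.6284 0.2295] rot [1.800e+02 1.000e-01 7.534e+01] F [-0.4  0.3  0.8] w 0.0871
shift cm [-30.51  38.54   3.01] turn rad -0.315
can [0.47093043 0.42584185 0.12      ] offcut [0.44135472 0.01434146 0.04      ] tray [ 0.5980924  -0.22886058  0.03      ]
```

Emit:
carry_out:
  translation:
    - [-6,7.6,0]
    - [-12,15.2,0]
    - [-18,22.8,0]
    - [-24,30.4,0.5]
    - [-30.5,38.5,1]
  turn: [-0.1,-0.2,-0.315,-0.315,-0.315]
  gripper: [0,0,0,0,0]

```text
time_s: 0.72
tool_pos: [0.3535, 0.3774, 0.2266]
tool_rot: [180.0, -0.0, 93.4]
force: [0.5, 0.1, 0.7]
grip_width: 0.0451
```

Emit:
carry_out:
  translation:
    - [0,0,0.2]
  turn: [0]
  gripper: [0]

```text
time_s: 0.85
tool_pos: [0.3567, 0.3742, 0.2248]
tool_rot: [179.9, 0.1, 92.8]
force: [-0.3, 0.5, 0.5]
grip_width: 0.0349
```

```bash
python3 -c "
from h import *
need([0.4600583,0.23560186,0.05930493])"
```

```text
t 0.85 pos [0.3567 0.3742 0.2248] rot [1.7993e+02 9.0000e-02 9.2810e+01] F [-0.3  0.5  0.5] w 0.0349
shift cm [-14.33   9.63  16.58] turn rad -0.01
```

Emit:
carry_out:
  translation:
    - [-5,3.2,1]
    - [-9.5,6.4,2]
    - [-14.3,9.6,4]
    - [-14.3,9.6,7]
    - [-14.3,9.6,10]
  turn: [-0.01,-0.01,-0.01,-0.01,-0.01]
  gripper: [0,0,0,0,0]

```text
time_s: 1.48
tool_pos: [0.4568, 0.2427, 0.1238]
tool_rot: [-180.0, -0.0, 93.9]
force: [-0.1, 0.4, -0.5]
grip_width: 0.0005
```

```bash
python3 -c "
from h import *
need([0.4600583,0.23560186,0.05930493])"
```

```text
t 1.48 pos [0.4568 0.2427 0.1238] rot [-1.7999e+02 -4.0000e-02  9.3920e+01] F [-0.1  0.4 -0.5] w 0.0005
shift cm [-0.73  0.28  6.45] turn rad 0.009
```

Emit:
carry_out:
  translation:
    - [-0.7,0.3,1.5]
    - [-0.7,0.3,3.5]
    - [-0.7,0.3,5]
    - [-0.7,0.3,5]
    - [-0.7,0.3,5]
  turn: [0.01,0.01,0.01,0.01,0.01]
  gripper: [0,0,0,0,0]

```text
time_s: 2.1
tool_pos: [0.4609, 0.236, 0.0755]
tool_rot: [179.9, -0.0, 93.4]
force: [0.1, -0.4, -0.4]
grip_width: 0.0002
```

```bash
python3 -c "
from h import *
need([0.4600583,0.23560186,0.05930493])
from cell import read_camera
for n in('side','top'): cv2.imwrite(f'pics/{n}1.png',read_camera(n)[:,:,::-1])
t=cv2.imread('pics/top1.png');s=cv2.imread('pics/side1.png')
cv2.imwrite('pics/s1z.png',cv2.resize(s[150:300,230:390],None,fx=4,fy=4,interpolation=cv2.INTER_CUBIC))
"
```

```text
t 2.10 pos [0.4609 0.236  0.0755] rot [ 1.7994e+02 -3.0000e-02  9.3410e+01] F [ 0.1 -0.4 -0.4] w 0.0002
shift cm [-0.03 -0.08  1.62] turn rad 0.0
```

View pics/s1z.png

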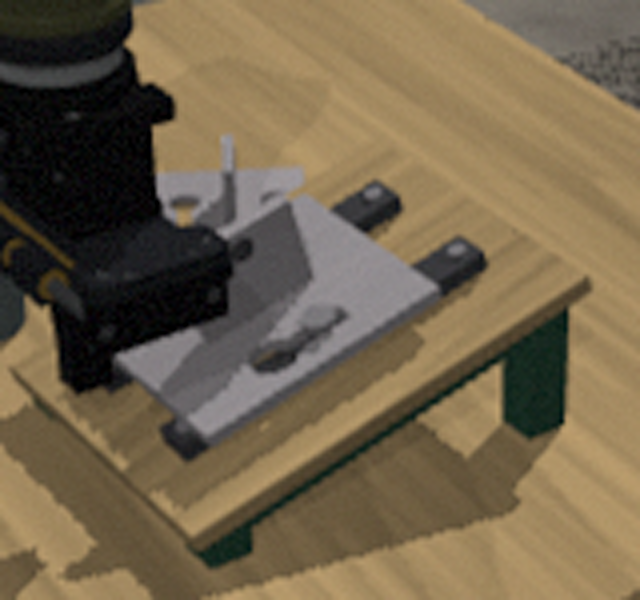

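View pics/top1.png

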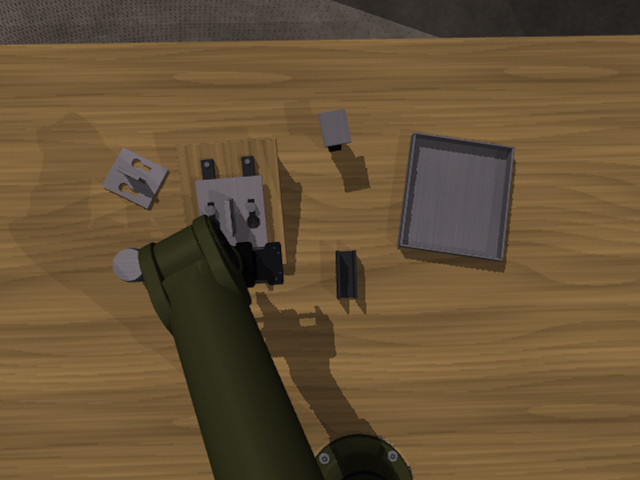

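View pics/side1.png

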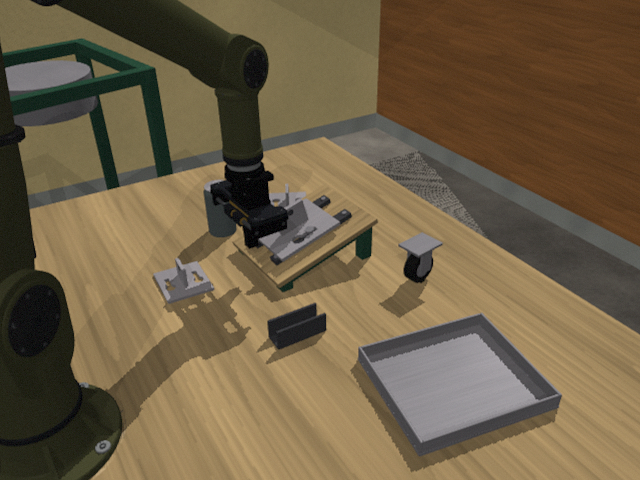

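Emit:
carry_out:
  translation:
    - [0,0,0.8]
    - [0,0,1.6]
    - [0,0,1.6]
    - [0,1.0,1.6]
    - [0,1.5,1.6]
  turn: [0,0,0,0,0]
  gripper: [0,0,0,0,0]

```text
time_s: 2.82
tool_pos: [0.4766, 0.2365, 0.0592]
tool_rot: [179.9, -0.0, 93.4]
force: [-0.7, -0.7, 0.6]
grip_width: 0.0006
```

Emit:
carry_out:
  translation:
    - [0,0.2,0]
    - [0,0.4,0]
    - [0,0.6,0]
    - [0,0.8,0]
    - [0,0.8,0]
  turn: [0,0,0,0,0]
  gripper: [0,0,0,0,0]

```text
time_s: 3.45
tool_pos: [0.483, 0.2369, 0.0587]
tool_rot: [-180.0, 0.0, 93.4]
force: [-0.4, 0.2, 1.0]
grip_width: 0.0002
```

```bash
python3 -c "
from h import *
need([0.4850143,0.23708452,0.05930493])"
```

```text
t 3.45 pos [0.483  0.2369 0.0587] rot [-179.96    0.     93.4 ] F [-0.4  0.2  1. ] w 0.0002
shift cm [ 0.    0.2  -0.06] turn rad -0.0
```

Emit:
carry_out:
  translation:
    - [0,0.3,-0.08]
    - [0,0.6,-0.15]
    - [0,0.9,-0.23]
    - [0,1.2,-0.31]
    - [0,1.2,-0.31]
  turn: [0,0,0,0,0]
  gripper: [0,0,0,0,0]

```text
time_s: 4.08
tool_pos: [0.4923, 0.2376, 0.0611]
tool_rot: [-179.6, 0.1, 93.4]
force: [-6.6, -0.1, 3.2]
grip_width: 0.0006
```

```bash
python3 -c "
from h import *
need([0.4850143,0.23708452,0.05930493])
from cell import read_camera
s=read_camera('side')[:,:,::-1]; cv2.imwrite('pics/side2.png',s)
cv2.imwrite('pics/s2z.png',cv2.resize(s[150:300,230:390],None,fx=4,fy=4,interpolation=cv2.INTER_CUBIC))
"
```

```text
t 4.08 pos [0.4923 0.2376 0.0611] rot [-1.7964e+02  6.0000e-02  9.3430e+01] F [-6.6 -0.1  3.2] w 0.0006
shift cm [-0.   -0.73  0.19] turn rad 0.001
```

View pics/s2z.png

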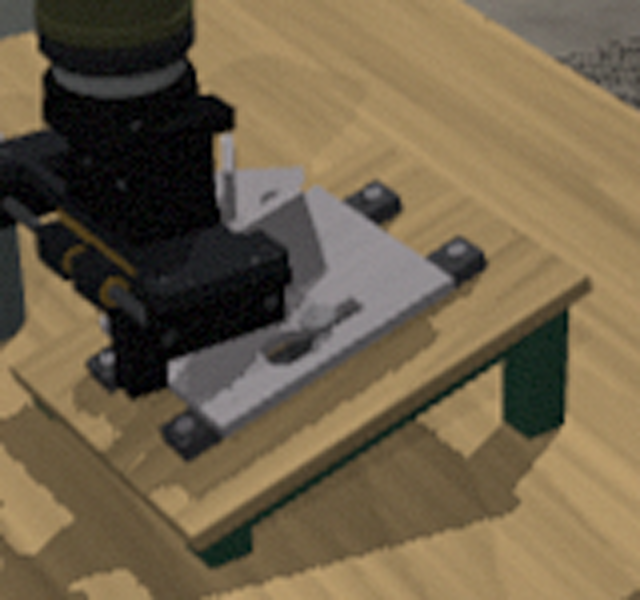

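Emit:
carry_out:
  translation:
    - [0,0.3,-0.08]
    - [0,0.6,-0.15]
    - [0,0.9,-0.23]
    - [0,1.2,-0.31]
    - [0,1.2,-0.31]
  turn: [0,0,0,0,0]
  gripper: [0,0,0,0,0]

```text
time_s: 4.75
tool_pos: [0.504, 0.2383, 0.0642]
tool_rot: [-179.6, 0.1, 93.4]
force: [-8.3, -0.4, 3.0]
grip_width: 0.0005
```

```bash
python3 -c "
from h import *
need([0.4850143,0.23708452,0.05930493])
print(onplane('side',(455/4+229.6,283/4+149.6),.02),onplane('side',(437/4+229.6,291/4+149.6),.02))
from cell import read_camera
s=read_camera('side')[:,:,::-1]; cv2.imwrite('pics/side3.png',s)
cv2.imwrite('pics/s3z.png',cv2.resize(s[150:300,230:390],None,fx=4,fy=4,interpolation=cv2.INTER_CUBIC))
"
```

```text
t 4.75 pos [0.504  0.2383 0.0642] rot [-1.796e+02  5.000e-02  9.344e+01] F [-8.3 -0.4  3. ] w 0.0005
shift cm [-0.01 -1.9   0.5 ] turn rad 0.001
[ 68.33735894 -65.54794377  20.        ] [ 58.06558395 -63.08985152  20.        ]
```

View pics/s3z.png

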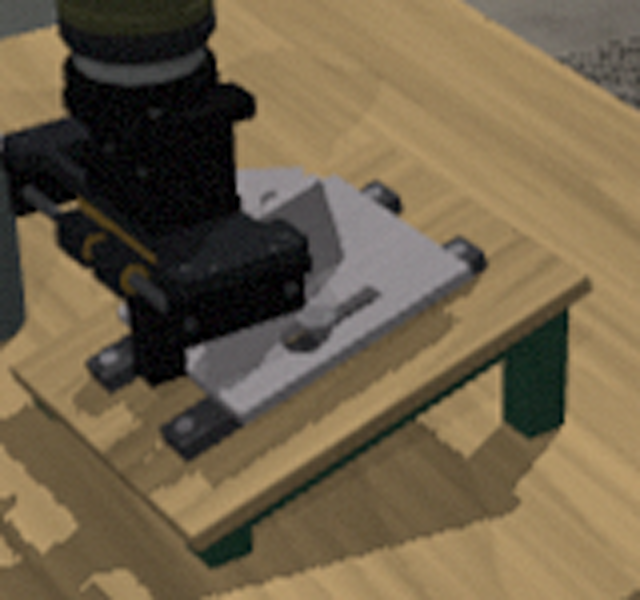

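```bash
python3 -c "
from h import *
f=lambda u,v,h:onplane('side',(u/4+229.6,v/4+149.6),h)
print('corner',f(476,265,.02),'head',f(314,319,.0275),'wide lowtip',f(284,345,.02),'slot up',f(380,292,.02))
s=cv2.imread('pics/side3.png')
cv2.imwrite('pics/s3zz.png',cv2.resize(s[215:245,290:335],None,fx=16,fy=16,interpolation=cv2.INTER_CUBIC))
"
```

```text
corner [ 84.79304347 -62.61906778  20.        ] head [ -2.86920016 -37.15137907  27.5       ] wide lowtip [-21.9537942  -32.95223568  20.        ] slot up [ 37.52719771 -38.86243782  20.        ]
```

View pics/s3zz.png

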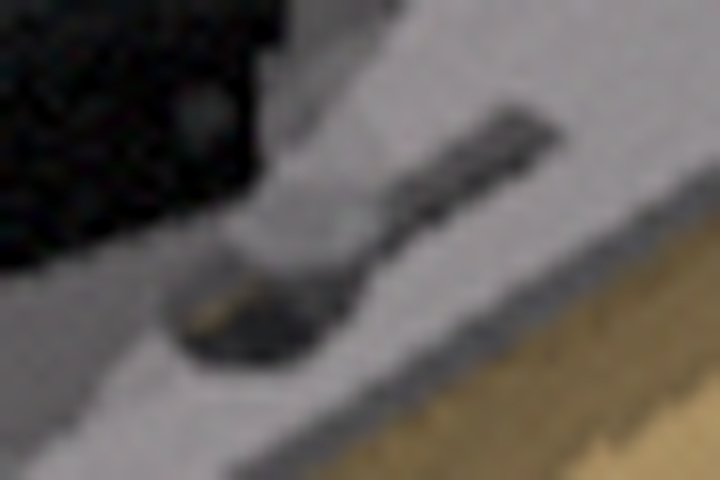

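```bash
python3 -c "
from h import *
f=lambda u,v,h:onplane('side',(u/16+290-.5,v/16+215-.5),h)
print('slot end',f(545,118,.02),'low',f(175,330,.02),f(220,350,.02),'head',f(310,225,.0275))
for k,n in enumerate(('side0','side2','side3')):
  s=cv2.imread(f'pics/{n}.png')
  cv2.imwrite(f'pics/c{k}.png',cv2.resize(s[195:235,325:365],None,fx=8,fy=8,interpolation=cv2.INTER_CUBIC))
cv2.imwrite('pics/cc.png',np.hstack([cv2.imread(f'pics/c{k}.png') for k in range(2)]+[cv2.imread('pics/c2.png')])[:, :800] )
"
```

```text
slot end [ 37.48265143 -35.03807847  20.        ] low [-20.85863052 -30.69084198  20.        ] [-19.10643388 -38.99466049  20.        ] head [ -0.28832447 -36.35639496  27.5       ]
```

View pics/c2.png

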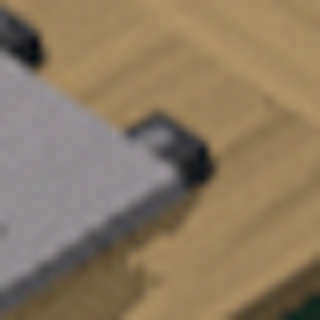

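Emit:
carry_out:
  translation:
    - [0,0.2,-0.05]
    - [0,0.4,-0.1]
    - [0,0.6,-0.15]
    - [0,0.75,-0.2]
    - [0,0.75,-0.2]
  turn: [0,0,0,0,0]
  gripper: [0,0,0,0,0]

```text
time_s: 5.42
tool_pos: [0.5112, 0.2388, 0.0662]
tool_rot: [-179.6, 0.1, 93.4]
force: [-8.0, -1.3, 3.4]
grip_width: 0.0004
```

```bash
python3 -c "
from h import *
need([0.4850143,0.23708452,0.05930493])
print(onplane('side',(346,217.25),.02))
from cell import read_camera
s=read_camera('side')[:,:,::-1]; cv2.imwrite('pics/side4.png',s)
cv2.imwrite('pics/s4zz.png',cv2.resize(s[195:250,290:360],None,fx=10,fy=10,interpolation=cv2.INTER_CUBIC))
"
```

```text
t 5.42 pos [0.5112 0.2388 0.0662] rot [-1.7958e+02  5.0000e-02  9.3450e+01] F [-8.  -1.3  3.4] w 0.0004
shift cm [-0.02 -2.62  0.7 ] turn rad 0.001
[ 78.3114885  -61.84963879  20.        ]
```

View pics/s4zz.png

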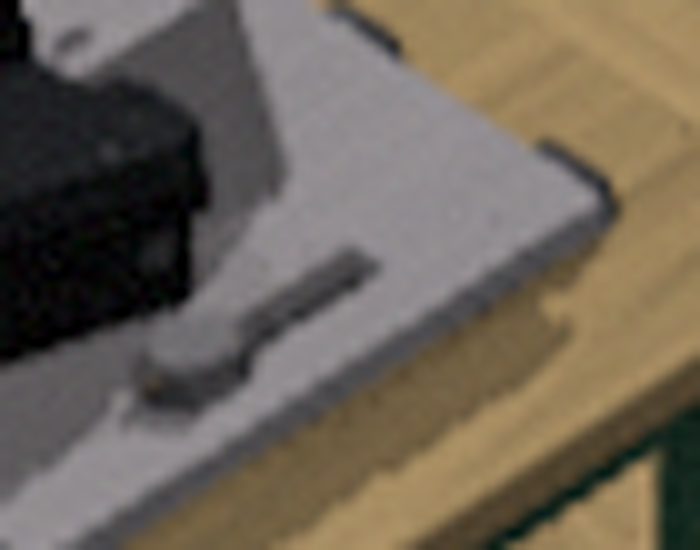

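```bash
python3 -c "
from h import *
f=lambda u,v,h:onplane('side',(u/10+290-.5,v/10+195-.5),h)
print('corner',f(600,200,.02),'slot end',f(372,262,.02),'low',f(133,395,.02),f(165,410,.02),'head',f(195,338,.0275))
O2=O+ez*.02
# predicted pixel: head centre if centred in wide end
for d in (-8,-4,0,4): print(d,)
"
```

```text
corner [ 88.82971546 -60.55341507  20.        ] slot end [ 44.26480526 -37.3511517   20.        ] low [-15.38329514 -31.75514322  20.        ] [-13.55873217 -41.40945311  20.        ] head [  0.38338231 -35.85766939  27.5       ]
-8
-4
0
4
```

Emit:
carry_out:
  translation:
    - [0,0.1,-0.03]
    - [0,0.2,-0.05]
    - [0,0.2,-0.05]
    - [0,-0.8,0.2]
    - [0,-2.0,-1.0]
  turn: [0,0,0,0,0]
  gripper: [0,0,0,0,0]

```text
time_s: 6.1
tool_pos: [0.494, 0.237, 0.0765]
tool_rot: [-180.0, 0.1, 93.4]
force: [0.2, 0.3, 0.3]
grip_width: 0.0006
```

Emit:
carry_out:
  translation:
    - [0,-2,-4]
    - [0,-4,-8]
    - [0,-5,-12]
  turn: [0,0,0]
  gripper: [1,1,1]

```text
time_s: 6.48
tool_pos: [0.444, 0.2346, 0.1994]
tool_rot: [179.9, -0.1, 93.4]
force: [0.5, 0.1, -0.1]
grip_width: 0.0232
```

```bash
python3 -c "
from h import *
need([0.4850143,0.23708452,0.05930493])
from cell import read_camera
s=read_camera('side')[:,:,::-1]; cv2.imwrite('pics/side5.png',s)
t=read_camera('top')[:,:,::-1]; cv2.imwrite('pics/top5.png',t)
cv2.imwrite('pics/s5zz.png',cv2.resize(s[195:255,285:365],None,fx=10,fy=10,interpolation=cv2.INTER_CUBIC))
cv2.imwrite('pics/t5zz.png',cv2.resize(t[155:265,180:290],None,fx=5,fy=5,interpolation=cv2.INTER_CUBIC))
"
```

```text
t 6.47 pos [0.444  0.2346 0.1994] rot [ 1.799e+02 -7.000e-02  9.341e+01] F [ 0.5  0.1 -0.1] w 0.0232
shift cm [-1.000e-02  4.080e+00  1.401e+01] turn rad 0.0
```

View pics/s5zz.png

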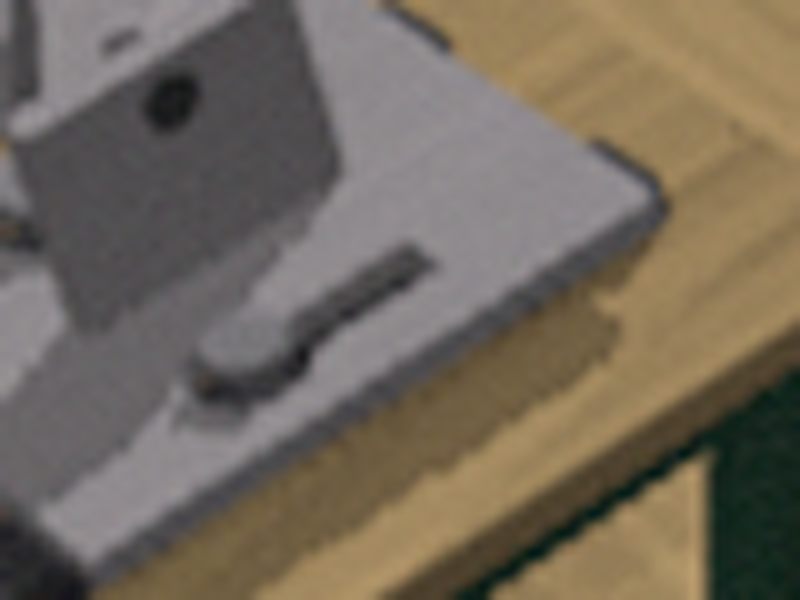

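View pics/t5zz.png

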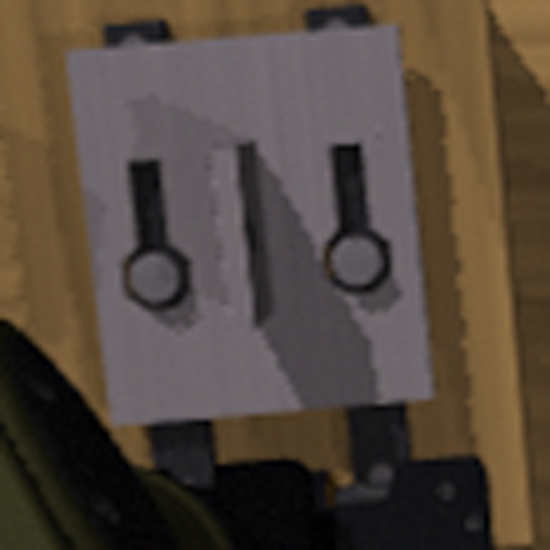

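```bash
python3 -c "
from h import *
np.set_printoptions(precision=1,suppress=True)
f=lambda u,v,h:onplane('top',(u/5+180-.4,v/5+155-.4),h)
print('slotends',f(145,160,.02),f(346,145,.02)); print('hole',f(157,280,.02),f(357,260,.02)); print('head',f(157,278,.0275),f(359,260,.0275))
for p in [(67,52),(397,25),(434,398),(113,425)]: print(f(*p,.02))
g=lambda u,v,h:onplane('side',(u/10+285-.5,v/10+195-.5),h)
print('side corner',g(655,203,.02),'slot',g(428,262,.02),'head',g(250,336,.0275))
print('fintop top view',f(240,145,.075),f(262,325,.075))
"
```

```text
slotends [43.3 41.4 20. ] [ 42.8 -37.9  20. ]
hole [-4.4 42.1 20. ] [ -3.  -37.7  20. ]
head [-2.9 40.6 27.5] [ -2.3 -39.2  27.5]
[87.5 66.7 20. ]
[ 87.8 -62.4  20. ]
[-61.1 -63.   20. ]
[-61.2  66.3  20. ]
side corner [ 88.9 -62.2  20. ] slot [ 45.1 -38.4  20. ] head [  1.5 -36.2  27.5]
fintop top view [48.5 -4.3 75. ] [-19.   -5.2  75. ]
```

```bash
python3 -c "
from h import *
G=loc(13.5,1.3,55);print(G,loc(48,0,75)[2]);T=G-np.array([0,0,.011]);print(T);need(T)
"
```

```text
[0.58683166 0.24273288 0.11662204] 0.14481911485091192
[0.58683166 0.24273288 0.10562204]
t 6.58 pos [0.4466 0.2362 0.2031] rot [179.48  -0.35  93.44] F [0.3 0.5 0.2] w 0.0308
shift cm [-0.25 13.95  9.87] turn rad 0.001
```

Emit:
carry_out:
  translation:
    - [-0.1,3.5,-0.5]
    - [-0.1,7,-0.5]
    - [-0.1,10.5,-0.5]
    - [-0.1,14,0]
    - [-0.1,14,0.5]
  turn: [0,0,0,0,0]
  gripper: [1,1,1,1,1]

```text
time_s: 7.2
tool_pos: [0.5865, 0.2408, 0.1914]
tool_rot: [179.9, 0.1, 93.3]
force: [-0.7, -0.8, -0.6]
grip_width: 0.0801
```

Emit:
carry_out:
  translation:
    - [0,0,0]
    - [0,0,0]
  turn: [0,0]
  gripper: [1,1]

```text
time_s: 7.45
tool_pos: [0.5838, 0.2422, 0.1924]
tool_rot: [180.0, -0.0, 93.4]
force: [-0.1, -0.1, -0.1]
grip_width: 0.0862
```

```bash
python3 -c "
from h import *
G=loc(13.5,1.3,55);T=G-np.array([0,0,.011]);need(T)
"
```

```text
t 7.45 pos [0.5838 0.2422 0.1924] rot [ 1.800e+02 -4.000e-02  9.344e+01] F [-0.1 -0.1 -0.1] w 0.0862
shift cm [0.03 0.3  8.68] turn rad 0.001
```

Emit:
carry_out:
  translation:
    - [0,0.3,3]
    - [0,0.3,5.5]
    - [0,0.3,7.5]
    - [0,0.3,8.7]
    - [0,0.3,8.7]
  turn: [0,0,0,0,0]
  gripper: [1,1,1,1,1]

```text
time_s: 8.07
tool_pos: [0.5872, 0.2421, 0.1045]
tool_rot: [-179.9, 0.0, 93.4]
force: [0.3, -1.2, -0.3]
grip_width: 0.0868
```

Emit:
carry_out:
  translation:
    - [0,0,0]
    - [0,0,0]
    - [0,0,0]
    - [0,0,0]
    - [0,0,0]
  turn: [0,0,0,0,0]
  gripper: [0.2,0.2,0.2,0.2,0.2]
  squeeze: 10

```text
time_s: 8.7
tool_pos: [0.5877, 0.2421, 0.1051]
tool_rot: [180.0, -0.0, 93.4]
force: [0.8, -0.3, -0.7]
grip_width: 0.0448
```

```bash
python3 -c "
from h import *
G=loc(13.5,1.3,55);T=G-np.array([0,0,.011]);need(T)
from cell import read_camera
s=read_camera('side')[:,:,::-1]; cv2.imwrite('pics/side6.png',s)
cv2.imwrite('pics/s6z.png',cv2.resize(s[150:300,230:390],None,fx=4,fy=4,interpolation=cv2.INTER_CUBIC))
"
```

```text
t 8.70 pos [0.5877 0.2421 0.1051] rot [179.99  -0.    93.4 ] F [ 0.8 -0.3 -0.7] w 0.0448
shift cm [ 0.07 -0.08 -0.05] turn rad -0.0
```

View pics/s6z.png

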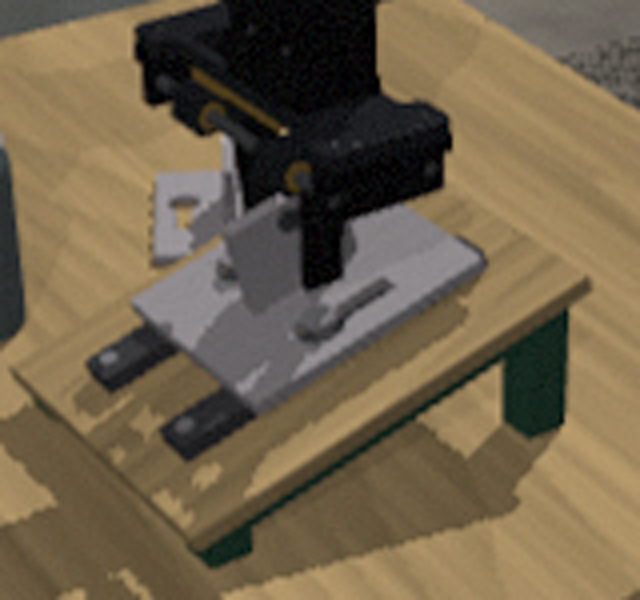

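Emit:
carry_out:
  translation:
    - [0,0,0]
    - [0,0,0]
    - [0,0,0]
    - [0,0,0]
    - [0,0,0]
  turn: [0,0,0,0,0]
  gripper: [0,0,0,0,0]
  squeeze: 10

```text
time_s: 9.38
tool_pos: [0.5874, 0.2428, 0.1049]
tool_rot: [-180.0, -0.0, 93.4]
force: [-0.3, 2.3, 0.1]
grip_width: 0.0101
```

Emit:
carry_out:
  translation:
    - [0,0,0]
    - [0,0,0]
    - [0,0,0]
  turn: [0,0,0]
  gripper: [0,0,0]
  squeeze: 30

```text
time_s: 9.75
tool_pos: [0.5874, 0.2423, 0.1049]
tool_rot: [-180.0, -0.0, 93.4]
force: [-1.7, 2.0, -0.4]
grip_width: 0.0097
```

```bash
python3 -c "
from h import *
G=loc(13.5,1.3,55);T=G-np.array([0,0,.011]);need(T)
from cell import read_camera
s=read_camera('side')[:,:,::-1]; cv2.imwrite('pics/side7.png',s)
cv2.imwrite('pics/s7z.png',cv2.resize(s[150:300,230:390],None,fx=4,fy=4,interpolation=cv2.INTER_CUBIC))
"
```

```text
t 9.75 pos [0.5874 0.2423 0.1049] rot [-1.7998e+02 -1.0000e-02  9.3400e+01] F [-1.7  2.  -0.4] w 0.0097
shift cm [ 0.05 -0.06 -0.07] turn rad 0.0
```

View pics/s7z.png

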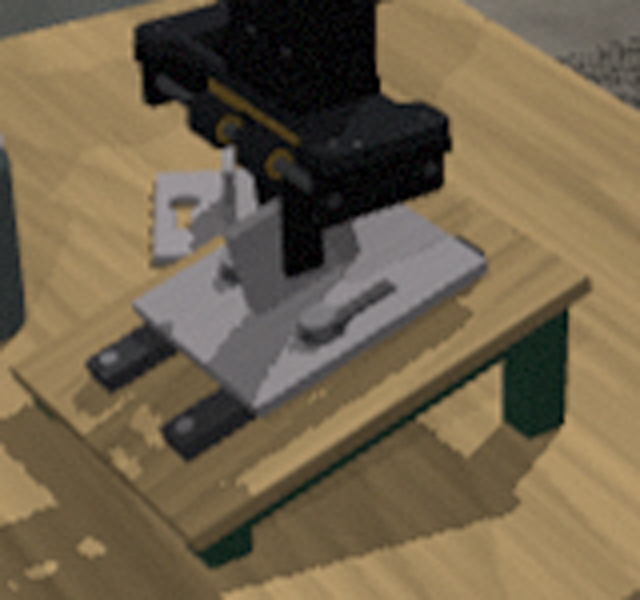

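Emit:
carry_out:
  translation:
    - [0,-0.08,-0.3]
    - [0,-0.15,-0.6]
    - [0,-0.21,-0.8]
    - [0,-0.27,-1.0]
    - [0,-0.27,-1.0]
  turn: [0,0,0,0,0]
  gripper: [0,0,0,0,0]

```text
time_s: 10.42
tool_pos: [0.5851, 0.2418, 0.1153]
tool_rot: [180.0, -0.0, 93.4]
force: [-1.2, 0.4, -4.4]
grip_width: 0.0098
```

```bash
python3 -c "
from h import *
need([0.5874,.2423,.1049])
from cell import read_camera
s=read_camera('side')[:,:,::-1]; cv2.imwrite('pics/side8.png',s)
cv2.imwrite('pics/s8z.png',cv2.resize(s[150:300,230:390],None,fx=4,fy=4,interpolation=cv2.INTER_CUBIC))
"
```

```text
t 10.43 pos [0.5851 0.2418 0.1153] rot [179.98  -0.    93.39] F [-1.2  0.4 -4.4] w 0.0098
shift cm [0.03 0.23 1.04] turn rad -0.0
```

View pics/s8z.png

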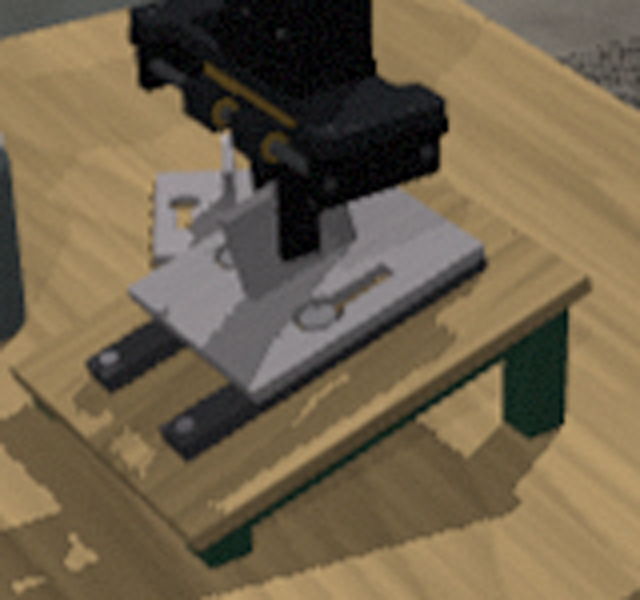

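Emit:
carry_out:
  translation:
    - [0,-0.13,-0.5]
    - [0,-0.27,-1.0]
    - [0,-0.4,-1.5]
    - [0,-0.53,-2.0]
    - [0,-0.66,-2.5]
  turn: [0,0,0,0,0]
  gripper: [0,0,0,0,0]

```text
time_s: 11.1
tool_pos: [0.5783, 0.2416, 0.1405]
tool_rot: [180.0, -0.0, 93.4]
force: [-0.2, 0.3, -3.6]
grip_width: 0.0097
```

Emit:
carry_out:
  translation:
    - [0,0,-2]
    - [0,0,-4.5]
    - [0,0,-7]
    - [0,0,-8]
    - [0,0,-8]
  turn: [0,0,0,0,0]
  gripper: [0,0,0,0,0]

```text
time_s: 11.72
tool_pos: [0.5789, 0.2417, 0.2212]
tool_rot: [179.9, -0.0, 93.4]
force: [0.5, 0.9, -4.5]
grip_width: 0.0099
```

```bash
python3 - <<'E'
from h import *
t0=cv2.imread('pics/top0.png');s0=cv2.imread('pics/side0.png')
cv2.imwrite('pics/tray.png',cv2.resize(t0[120:270,390:525],None,fx=4,fy=4,interpolation=cv2.INTER_CUBIC))
cv2.imwrite('pics/trays.png',cv2.resize(s0[305:460,350:565],None,fx=3.5,fy=3.5,interpolation=cv2.INTER_CUBIC))
need([0.598,-.229,.22])
from cell import read_camera
s=read_camera('side')[:,:,::-1]; cv2.imwrite('pics/side9.png',s)
E
```

```text
t 11.72 pos [0.5789 0.2417 0.2212] rot [ 1.799e+02 -5.000e-02  9.339e+01] F [ 0.5  0.9 -4.5] w 0.0099
shift cm [-47.1   -0.88   0.07] turn rad -0.0
```

View pics/tray.png

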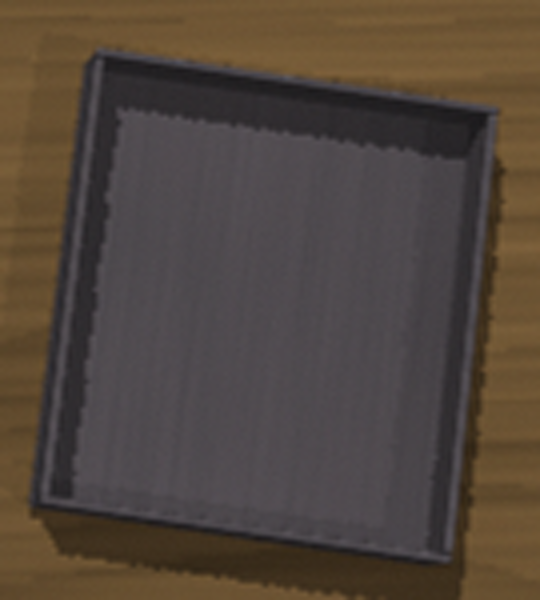

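View pics/trays.png

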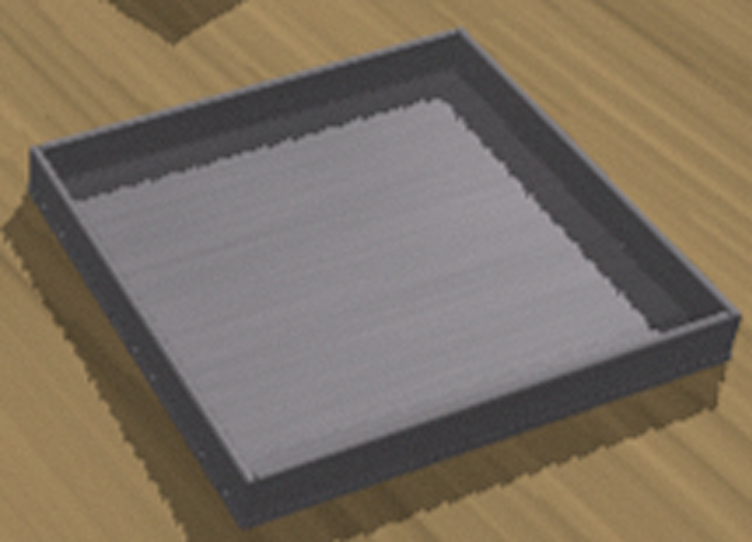

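View pics/side9.png

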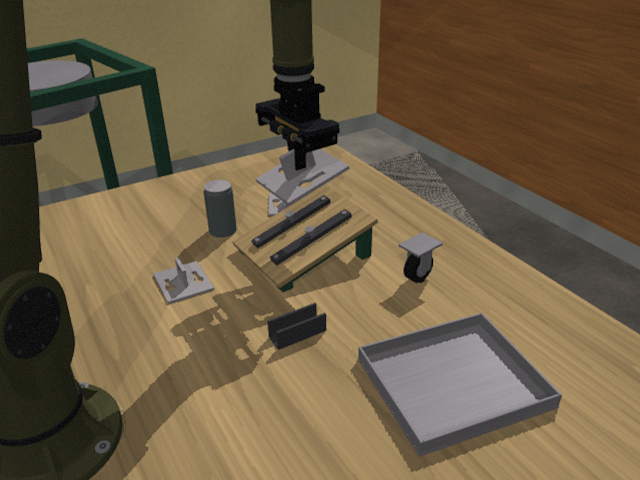

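```bash
python3 - <<'E'
from h import *
np.set_printoptions(precision=4,suppress=True)
q=[ray('top',(u/4+390-.4,v/4+120-.4),.03) for u,v in [(98,50),(499,108),(450,560),(33,505)]]
q2=[ray('side',(u/3.5+350-.4,v/3.5+305-.4),.03) for u,v in [(32,148),(462,30),(740,316),(250,478)]]
for Q in (q,q2):
  Q=np.array(Q);print(Q,Q.mean(0),[np.linalg.norm(Q[i]-Q[(i+1)%4]) for i in range(4)])
q=np.array(q);d=q[0]+q[1]-q[2]-q[3];yaw=np.degrees(np.arctan2(d[1],d[0]));print(yaw)
need([q.mean(0)[0],q.mean(0)[1],.16],90+yaw)
E
```

```text
[[ 0.7437 -0.1442  0.03  ]
 [ 0.7073 -0.3599  0.03  ]
 [ 0.4649 -0.3168  0.03  ]
 [ 0.4994 -0.0979  0.03  ]] [ 0.6038 -0.2297  0.03  ] [np.float64(0.21874982014060537), np.float64(0.24622606713658396), np.float64(0.22156545169910868), np.float64(0.2487284262292099)]
[[ 0.5028 -0.1028  0.03  ]
 [ 0.7459 -0.1466  0.03  ]
 [ 0.7084 -0.3605  0.03  ]
 [ 0.4671 -0.316   0.03  ]] [ 0.6061 -0.2315  0.03  ] [np.float64(0.2469959117609109), np.float64(0.21713076209090698), np.float64(0.24535739034559947), np.float64(0.21617491911823333)]
-10.405467355743328
t 11.78 pos [0.5782 0.2415 0.2199] rot [-179.99   -0.     93.39] F [ 0.4  0.8 -4.6] w 0.0099
shift cm [-47.19  -0.23   5.99] turn rad 0.241
```

Emit:
carry_out:
  translation:
    - [-3,0,0]
    - [-8,0,0]
    - [-13,0,0]
    - [-18,0,0]
    - [-23,0,0]
  turn: [0.02,0.05,0.08,0.1,0.12]
  gripper: [0,0,0,0,0]

```text
time_s: 12.4
tool_pos: [0.591, 0.0087, 0.219]
tool_rot: [-179.9, 0.0, 86.4]
force: [0.1, 0.0, -4.2]
grip_width: 0.0098
```

```bash
python3 -c "
from h import *
need([.605,-.2305,.2],80)"
```

```text
t 12.40 pos [0.591  0.0087 0.219 ] rot [-1.799e+02  5.000e-02  8.638e+01] F [ 0.1  0.  -4.2] w 0.0098
shift cm [-23.78   2.91   1.91] turn rad 0.111
```

Emit:
carry_out:
  translation:
    - [-5,0.6,0]
    - [-10,1.2,0]
    - [-15,1.8,0.5]
    - [-20,2.4,1]
    - [-23.8,2.9,2]
  turn: [0.02,0.05,0.08,0.11,0.11]
  gripper: [0,0,0,0,0]

```text
time_s: 13.02
tool_pos: [0.6048, -0.2317, 0.1993]
tool_rot: [-179.9, 0.1, 80.0]
force: [0.5, 0.2, -4.4]
grip_width: 0.0094
```

Emit:
carry_out:
  translation:
    - [0,0,0]
    - [0,0,0]
  turn: [0,0]
  gripper: [0,0]

```text
time_s: 13.28
tool_pos: [0.6057, -0.2274, 0.199]
tool_rot: [-179.9, -0.0, 80.2]
force: [0.6, 0.7, -4.0]
grip_width: 0.0096
```

```bash
python3 -c "
from h import *
need([.605,-.2305,.08],80)
from cell import read_camera
s=read_camera('side')[:,:,::-1]; cv2.imwrite('pics/side10.png',s)"
```

```text
t 13.28 pos [ 0.6057 -0.2274  0.199 ] rot [-1.7989e+02 -5.0000e-02  8.0160e+01] F [ 0.6  0.7 -4. ] w 0.0096
shift cm [-3.30e-01  1.00e-02  1.19e+01] turn rad 0.003
```

View pics/side10.png

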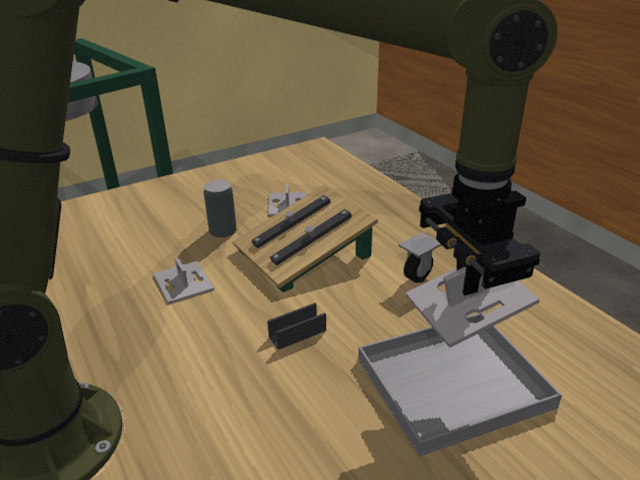

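Emit:
carry_out:
  translation:
    - [-0.3,0,3]
    - [-0.3,0,6]
    - [-0.3,0,9]
    - [-0.3,0,11.5]
    - [-0.3,0,13]
  turn: [0,0,0,0,0]
  gripper: [0,0,0,0,0]

```text
time_s: 13.95
tool_pos: [0.6058, -0.2282, 0.0687]
tool_rot: [-179.9, -0.1, 80.4]
force: [-0.3, -0.7, -3.9]
grip_width: 0.0095
```

Emit:
carry_out:
  translation:
    - [0,0,0.2]
    - [0,0,0.5]
    - [0,0,0.8]
    - [0,0,1.1]
    - [0,0,1.3]
  turn: [0,0,0,0,0]
  gripper: [0,0,0,0,0]
  squeeze: 15

```text
time_s: 14.58
tool_pos: [0.6061, -0.2304, 0.057]
tool_rot: [180.0, -0.0, 80.2]
force: [-0.5, 0.3, -3.6]
grip_width: 0.0098
```

```bash
python3 -c "
from h import *
need([.605,-.2305,.037],80)
from cell import read_camera
s=read_camera('side')[:,:,::-1]; cv2.imwrite('pics/side11.png',s)
cv2.imwrite('pics/s11z.png',cv2.resize(s[200:460,350:570],None,fx=2.3,fy=2.3,interpolation=cv2.INTER_CUBIC))"
```

```text
t 14.57 pos [ 0.6061 -0.2304  0.057 ] rot [ 1.7998e+02 -1.0000e-02  8.0210e+01] F [-0.5  0.3 -3.6] w 0.0098
shift cm [-0.03 -0.1   2.  ] turn rad 0.004
```

View pics/s11z.png

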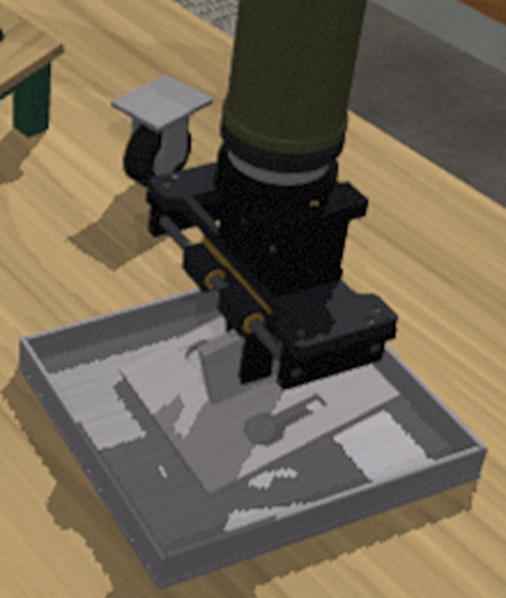

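Emit:
carry_out:
  translation:
    - [0,0,0.2]
    - [0,0,0.4]
    - [0,0,0.6]
    - [0,0,0.8]
    - [0,0,0.8]
  turn: [0,0,0,0,0]
  gripper: [0,0,0,0,0]
  squeeze: 12

```text
time_s: 15.25
tool_pos: [0.6081, -0.2307, 0.0504]
tool_rot: [179.7, 0.0, 80.2]
force: [3.9, -0.2, 3.7]
grip_width: 0.0098
```

Emit:
carry_out:
  translation:
    - [0,0,0.2]
    - [0,0,0.4]
    - [0,0,0.6]
    - [0,0,0.8]
    - [0,0,0.8]
  turn: [0,0,0,0,0]
  gripper: [0,0,0,0,0]
  squeeze: 12

```text
time_s: 15.88
tool_pos: [0.6049, -0.2301, 0.0401]
tool_rot: [-179.9, -0.0, 80.2]
force: [1.9, -1.0, -0.7]
grip_width: 0.01
```

```bash
python3 -c "
from h import *
need([.605,-.2305,.037],80)
from cell import read_camera
s=read_camera('side')[:,:,::-1]; cv2.imwrite('pics/side12.png',s)
cv2.imwrite('pics/s12z.png',cv2.resize(s[200:460,350:570],None,fx=2.3,fy=2.3,interpolation=cv2.INTER_CUBIC))"
```

```text
t 15.88 pos [ 0.6049 -0.2301  0.0401] rot [-1.7986e+02 -1.0000e-02  8.0210e+01] F [ 1.9 -1.  -0.7] w 0.0100
shift cm [-0.04  0.01  0.31] turn rad 0.004
```

View pics/s12z.png

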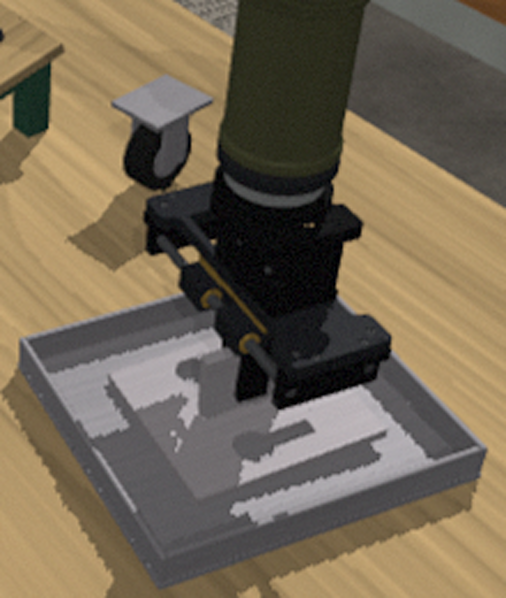

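Emit:
carry_out:
  translation:
    - [0,0,0.1]
    - [0,0,0.2]
    - [0,0,0.3]
    - [0,0,0.4]
    - [0,0,0.4]
  turn: [0,0,0,0,0]
  gripper: [0,0,0,0,0]
  squeeze: 10

```text
time_s: 16.55
tool_pos: [0.6061, -0.2303, 0.037]
tool_rot: [180.0, -0.0, 80.2]
force: [2.6, -0.1, -1.0]
grip_width: 0.0098
```

```bash
python3 -c "
from h import *
need([.605,-.2305,.037],80)
from cell import read_camera
s=read_camera('side')[:,:,::-1]; cv2.imwrite('pics/side13.png',s)
cv2.imwrite('pics/s13z.png',cv2.resize(s[300:460,350:570],None,fx=3.6,fy=3.6,interpolation=cv2.INTER_CUBIC))"
```

```text
t 16.55 pos [ 0.6061 -0.2303  0.037 ] rot [180.    -0.    80.22] F [ 2.6 -0.1 -1. ] w 0.0098
shift cm [-0.04 -0.1  -0.  ] turn rad 0.004
```

View pics/s13z.png

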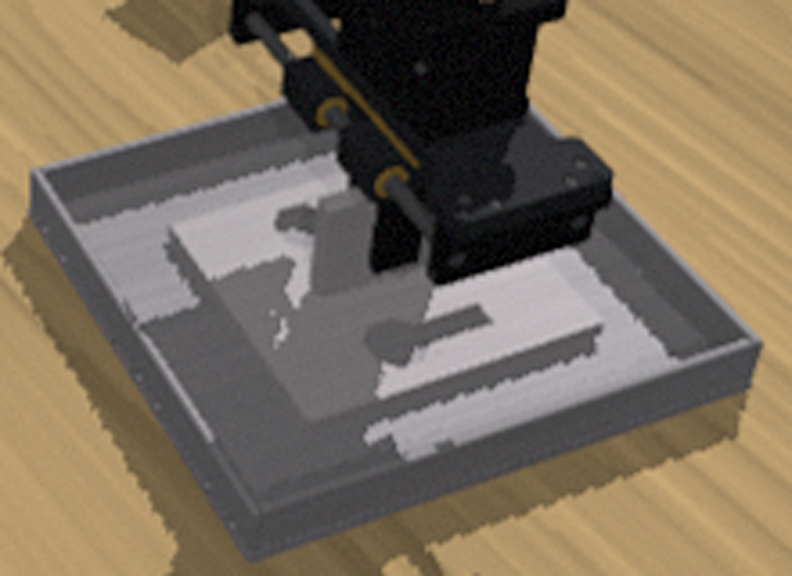

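Emit:
carry_out:
  translation:
    - [0,0,0.1]
    - [0,0,0.2]
    - [0,0,0.3]
    - [0,0,0.3]
  turn: [0,0,0,0]
  gripper: [0,0,0,0]
  squeeze: 8

```text
time_s: 17.1
tool_pos: [0.606, -0.2303, 0.0358]
tool_rot: [-180.0, -0.1, 80.2]
force: [-2.1, 0.7, 10.0]
grip_width: 0.0098
```

```bash
python3 -c "
from h import *
need([.605,-.2305,.037],80)
from cell import read_camera
s=read_camera('side')[:,:,::-1]; cv2.imwrite('pics/side14.png',s)
cv2.imwrite('pics/s14z.png',cv2.resize(s[300:460,350:570],None,fx=3.6,fy=3.6,interpolation=cv2.INTER_CUBIC))"
```

```text
t 17.10 pos [ 0.606  -0.2303  0.0358] rot [-1.800e+02 -6.000e-02  8.021e+01] F [-2.1  0.7 10. ] w 0.0098
shift cm [-0.03 -0.09 -0.12] turn rad 0.004
```

View pics/s14z.png

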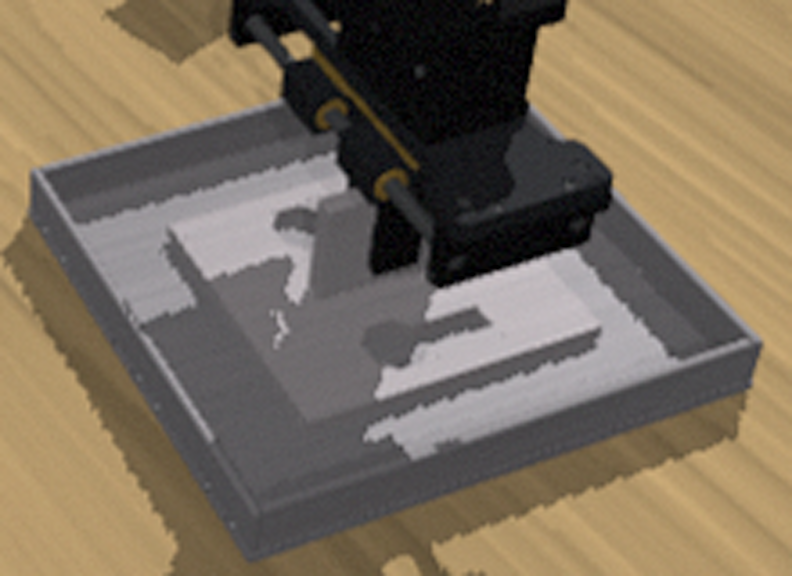

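Emit:
carry_out:
  translation:
    - [0,0,-0.1]
    - [0,0,-0.1]
    - [0,0,-0.1]
    - [0,0,-0.1]
    - [0,0,-0.1]
  turn: [0,0,0,0,0]
  gripper: [0,0.6,0.6,0.6,0.6]

```text
time_s: 17.77
tool_pos: [0.6058, -0.2303, 0.0348]
tool_rot: [-180.0, -0.0, 80.2]
force: [0.1, 0.4, -0.1]
grip_width: 0.0422
```

Emit:
carry_out:
  translation:
    - [0,0,0]
    - [0,0,0]
    - [0,0,0]
    - [0,0,-1.5]
    - [0,0,-5]
  turn: [0,0,0,0,0]
  gripper: [0.8,0.8,0.8,0.8,0.8]

```text
time_s: 18.4
tool_pos: [0.6049, -0.2299, 0.0848]
tool_rot: [-179.8, -0.0, 80.2]
force: [0.1, -0.4, 0.1]
grip_width: 0.0695
```

Emit:
carry_out:
  translation:
    - [0,0,-5]
    - [0,0,-10]
    - [0,-5,-15]
    - [6,-9,-15]
    - [12,-13,-15]
  turn: [0,0,0,0,0]
  gripper: [0.8,0.8,0.8,0.8,0.8]

```text
time_s: 19.02
tool_pos: [0.5072, -0.1106, 0.2369]
tool_rot: [179.8, -0.1, 80.0]
force: [0.2, 0.8, -0.0]
grip_width: 0.0697
```

Emit:
carry_out:
  translation:
    - [0,0,0]
    - [0,0,0]
    - [0,0,0]
  turn: [0,0,0]
  gripper: [0.8,0.8,0.8]

```text
time_s: 19.4
tool_pos: [0.5081, -0.1125, 0.2352]
tool_rot: [180.0, 0.0, 80.1]
force: [0.4, -0.1, 0.4]
grip_width: 0.0694
```

```bash
python3 -c "
from h import *
need([.605,-.2305,.037],80)
from cell import read_camera
s=read_camera('side')[:,:,::-1]; cv2.imwrite('pics/side15.png',s)
t=read_camera('top')[:,:,::-1]; cv2.imwrite('pics/top15.png',t)
"
```

```text
t 19.40 pos [ 0.5081 -0.1125  0.2352] rot [1.7995e+02 4.0000e-02 8.0060e+01] F [ 0.4 -0.1  0.4] w 0.0694
shift cm [-9.94 11.57 19.83] turn rad 0.001
```

View pics/side15.png

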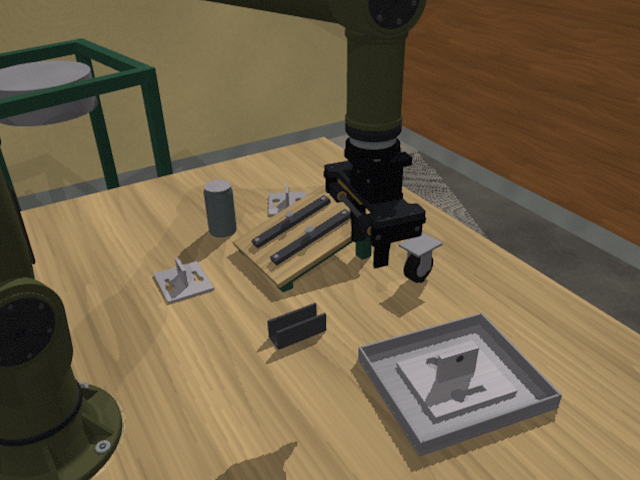

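View pics/top15.png

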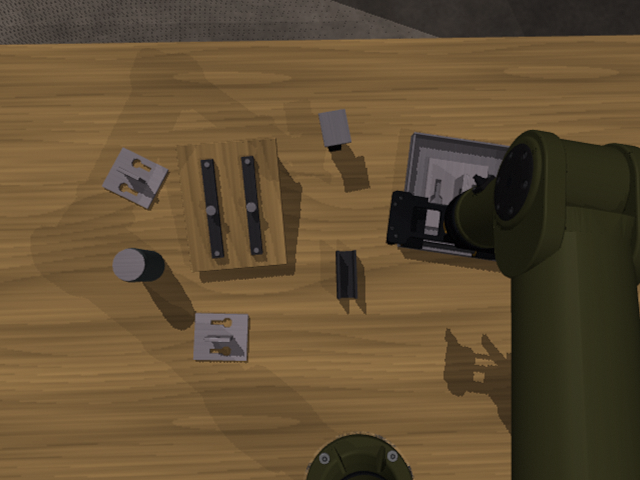

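```bash
python3 -c "
from h import *
s=cv2.imread('pics/side15.png')
cv2.imwrite('pics/s15z.png',cv2.resize(s[320:430,380:540],None,fx=5,fy=5,interpolation=cv2.INTER_CUBIC))"
```

```text
(no output)
```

View pics/s15z.png

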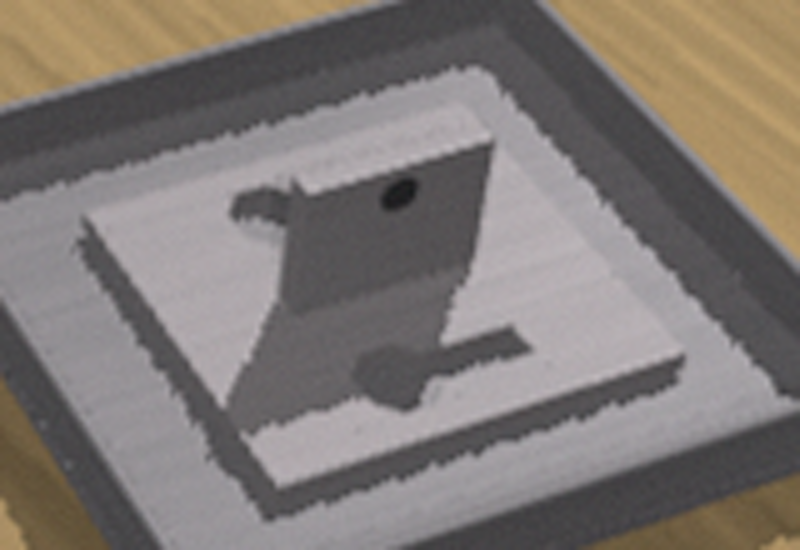

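```bash
python3 -c "
from h import *
q=np.array([ray('side',(u/5+379.6,v/5+319.6),.013) for u,v in [(85,218),(275,488),(685,355)]])
print(q,np.linalg.norm(q[0]-q[1]),np.linalg.norm(q[1]-q[2]),'centre',(q[0]+q[2])/2)
from cell import sign_off; print(sign_off())"
```

```text
[[ 0.54543838 -0.15558567  0.013     ]
 [ 0.52350122 -0.28118981  0.013     ]
 [ 0.67121991 -0.30776205  0.013     ]] 0.12750544842947115 0.15008963250125332 centre [ 0.60832915 -0.23167386  0.013     ]
the job is handed in; nothing more can be done
None
```

The bracket is off the rack and lying fin up on the tray floor, released. I handed the job in at about 19.5 s. It returned no verdict.

**What I did**
- With the closed fingertips on its lower edge, I pushed the bracket up the slope by about 30 mm at roughly 8 N. I stopped when the stud heads stood in the wide ends of the slots, measured to be within about 1.5 mm of centre. I did not need to go to the stop and ease back.
- I then gripped the fin and lifted the bracket straight out from the board. Only its weight, about 4.4 N, showed on the wrist, so the studs did not catch.
- In the tray it touched on its lower edge and turned flat in the jaws. I pressed until the wrist read about 10 N, then let go and backed away.

**Last checks**
- **Flatness:** taking the plate corners at the height of a plate lying flat, its edges measure 127.5 and 150 mm, against the real 130 and 150 mm.
- **Position:** the bracket's centre is about 3 mm from the tray's centre, where up to 60 mm is allowed. Both were measured from camera views.
- **Robot clear:** the gripper is empty, touches nothing and reads about zero force.
- **Other things:** by eye, the caster, can and offcut look unmoved in the last pictures. I did not measure them.

No check failed. Before handing in, the top view of the bracket was partly blocked by the arm, so the flatness and position figures come from the side camera only.

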